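# Pin the swing arm into the trimming stand

### The arm

A 6-joint arm with a two-finger parallel gripper is mounted at the origin on the work surface. World frame = base frame: x ahead of the robot, y to its left, z up, the work surface at z = 0. Lengths are in mm, angles in rad, forces in N, time in s.
With the tool pointing down it reaches from about 375 to 925 mm from the base axis. Payload 5.7 kg.
Tool frame: the origin (TCP) lies on the mounting face of the last link; the fingertips stand 173 mm ahead of it and the grasp point (between the pads) lies 155 mm ahead of it; z points along the fingers, y is the line along which they close (so a half turn about z gives the same grasp; the last joint's range is limited). The gripper opens to 85 mm and grips with 20 to 120 N. Pads are 22 mm wide; open, the fingers measure 114 mm over their backs; the gripper's body (76 mm by 85 mm) begins 54 mm behind the grasp point. The pads swing forward as they close: fully open they stand 13 mm farther back than shut.
Start: joints at [-1.248, 0.359, 1.51, -0, 1.272, -0.115], TCP at [254.356, -543.405, 404.667] pointing down, gripper open.
Joint ranges: [-2.97, 2.97], [-1.01, 2.36], [0.21, 2.38], [-0.96, 4.11], [0.2, 2.71], [-2.98, 2.98]. Speed limits (rad/s): [2.39, 2.39, 3.14, 3.14, 3.14, 3.14].

### API

Orientations are given as a unit quaternion [x, y, z, w].
In Python, from plant import robot gives the robot as it stands.
- The arm moves only by the tool servo_tool, never from a script. Its argument "increments" is a list of rows, each a list of 7 numbers: the shift along the tool's x, y, z in mm, then the turn, a rotation vector about the tool's x, y, z in degrees, then the closure, from -1 (fully open) to 1 (shut). In form: [[dx, dy, dz, rx, ry, rz, grip], ...]. A call has 1 to 12 rows; each row shifts and turns the commanded pose from where the row before left it, along the tool's axes as they then stand; what a row does not reach is not made up. A row lasts 1/12 s, in which the tool goes at most 41.7 mm and 7.16 degrees, less where a joint would pass 70% of its speed; a pose out of reach is approached as far as the arm can. A call is refused whole if a number of a shift passes 41.7 or a number of a turn 7.16, either way. A call with a gripper value outside its range is refused whole. The fingers move at their own pace and stop on an object; "force" is the grip in N (left out, the last holds). Time passes only in rows, so rows that do not move let the fingers close. It gives the time, the measured TCP pose, the force, the opening and the grip force at its end, in the units of the state.
- robot.sense(): the state, without advancing time (a new reading comes with each control period).
- robot.capture(name): name is "scene" or "top" or "wrist"; returns a dict with "frame" (480x640x3 uint8, red, green, blue), "fx", "fy", "cx", "cy" (pixels), "k1" (the pictures are not rectified: a ray, as slopes to the right and down, at radius r is drawn at 1 + k1 r^2 times it, then the intrinsics apply), "eye" and "orientation" of the camera in the world. Camera axes: x right, y down, z forward; pixel columns grow to the right and rows downward; lengths in mm; the calibration is good to about 2 mm. A picture is of the moment at which its call begins. There is no depth.
- robot.sign_off(): hands the job in; it is judged then, once.
The state is a dict: "t": time; "joint_pos": joint angles; "joint_vel": joint speeds; "effort": joint torques, N m; "position": TCP position; "orientation": TCP orientation; "wrist_force": force on the tool from outside, world axes, zero at the start; "torque": the same for the moment, N m; "opening": finger opening in mm; "grasp_force": force on a finger pad.
Only numpy, scipy, OpenCV 4.12 (cv2) and the standard library are available. Lean on these libraries where they do the work, as an engineer would, in place of code of your own. Each camera call takes 0.05 s, during which the arm holds its last target. There are 200 camera calls.

### The job

Take the red-handled pivot pin from the wooden rack and thread it down through the stand's upper ear, the swing arm's knuckle and the lower ear until its collar sits fully home on the upper ear, then let go. The ears' place along the stand is not known exactly, so feel for the hole gently and never force the pin against the stand. Leave the other two pins in the rack and the terracotta bowl where they are.

Things in the scene. Friction and masses are not known exactly. Their poses are not given: they have to be found in the camera images.
- pin_grip (a point): Centre of the red grip (22 x 22 mm, 50 mm tall) of the steel pivot pin; z up along the pin, x and y square to the grip's flats. Under the grip is a round collar, 28 mm across, 6 mm thick, its underside 31 mm below this point; then a shank 12 mm across. The tip is 95 mm below this point. 0.1 to 0.2 kg. It starts upright in one of the rack's three holes, collar on the rack's top.
- pin_tip (a point): Centre of the flat lower end of the red pin's shank, which is 64 mm long below the collar and whose last 4 mm taper from 12 to 8 mm across; same axes as the grip.
- pin: The red-handled pivot pin as a whole; its origin is the tip of the shank, z along the shank to the grip.
- stand: Green base plate, 170 x 110 x 12 mm, of the trimming stand, fixed to the table; origin at the centre of its underside, x along its long side, z up. It carries the aluminium ears and the swing arm. Pushes on any of them above 40 N are too hard. With the pin fully home its collar lies on the upper ear, its tip 20 mm and its grip's centre 115 mm above the table.
- ears_mid (a point): Point of the stand, straight above its origin, at the height of the upper ear's top, 84 mm. Two level ears, 90 (x) x 50 (y) x 10 mm, tops at 84 and 46 mm, form one carriage, with a web at y 25 to 35 mm. Each has a 13.5 mm hole at its middle. The carriage is clamped immovably somewhere from -14 to +14 mm along x from this point: this is NOT measured. The holes lie on y = 0.
- knuckle_mid (a point): Point of the stand, straight above its origin, 60 mm high: mid-height of the swing arm's dark steel knuckle (40 x 40 mm, 50 to 70 mm high, with a 14 mm hole) between the ears. The knuckle moves with the carriage (unmeasured), may lie up to 2.2 mm off along y and gives way sideways only to a push of about 4 N. Its arm runs 187 mm to the stand's +x, under 80 mm high.
- rack: Wooden rack, fixed, 60 x 210 x 72 mm; origin at the centre of its underside, y along its length. Three upright through holes 15 mm across, at y = -70, 0 and 70 mm, each holding a pin.
- short_pin_grip (a point): Centre of the bare wooden grip (22 x 22 x 50 mm) of a short brass pin in the rack; a bystander of the same shape above the rack.
- blue_pin_grip (a point): Centre of the blue grip (22 x 22 x 50 mm) of another short brass pin in the rack; a bystander.
- bowl_mid (a point): Middle of a terracotta bowl 120 mm across and 55 mm tall, a fragile bystander; the point is 27 mm above its foot, on its axis.
There are look-alikes about, which are no part of the job. There is more than one size of the pin; the job needs the smallest.

How it is judged:
By the outcome, as a careful person would: the job done as asked, in the order asked, and still so for the second after the job is handed in, with the robot touching nothing.
It also fails if it takes over 64 s, if anything falls off the work surface, if the arm or the gripper's body presses on something with over 40 N, if the wrist force passes 120 N, or if a joint passes its speed limit or range.

## Working session

There is one attempt and no reset: what is moved stays moved. The work goes in short steps, Python scripts to look and compute and a tool call to move; the robot and the scene stay as the last step left them, time stands still between calls to the robot, and variables do not carry over. Pictures are saved under pics/ and viewed, at most 10 in all, crops included, and the job is handed in when it is done.

Besides the shell and the picture viewer there is one more tool, called after "Emit:" in YAML: its name, and indented under it one key for each argument. servo_tool: Moves the arm, as the interface text tells. Its arguments: {"type":"object","properties":{"increments":{"type":"array"},"force":{"type":"number"}},"required":["increments"]}

```bash
mkdir -p pics; cat > h.py <<'E'
import numpy as np, cv2
from plant import robot
from scipy.spatial.transform import Rotation as R
def cap(n,name):
    c=robot.capture(n); cv2.imwrite(f'pics/{name}.png',c['frame'][...,::-1]); np.save(f'pics/{name}.npy',c,allow_pickle=True); return c
def load(name): return np.load(f'pics/{name}.npy',allow_pickle=True).item()
def ray(c,u,v):
    d=np.array([(u-c['cx'])/c['fx'],(v-c['cy'])/c['fy']]); s=d.copy()
    for _ in range(20): s=d/(1+c['k1']*(s@s))
    r=R.from_quat(c['orientation']).apply([s[0],s[1],1]); return np.array(c['eye']),r
def onz(c,u,v,z):
    e,r=ray(c,u,v); return e+r*(z-e[2])/r[2]
def proj(c,p):
    q=R.from_quat(c['orientation']).inv().apply(np.array(p)-c['eye']); s=q[:2]/q[2]; s=s*(1+c['k1']*(s@s))
    return np.array([s[0]*c['fx']+c['cx'],s[1]*c['fy']+c['cy']])
def tri(c1,p1,c2,p2):
    A=[];b=[]
    for c,p in((c1,p1),(c2,p2)):
        e,r=ray(c,*p); r=r/np.linalg.norm(r); M=np.eye(3)-np.outer(r,r); A.append(M); b.append(M@e)
    return np.linalg.lstsq(np.vstack(A),np.hstack(b),rcond=None)[0]
E
python3 - <<'E'
from h import *
for n in('scene','top'):
    c=cap(n,n+'0'); print(n,c['eye'],c['orientation'],c['fx'],c['k1'])
s=robot.sense(); print(s['t'],s['position'],s['orientation'],s['wrist_force'])
E
```

```text
scene [910.82246971 470.98331678 810.92302815] [ 0.33719956  0.9007056  -0.2563569  -0.09647284] 527.4038411021293 -0.11994816502626347
top [ 522.60848012  115.48711945 1168.52419653] [ 0.71319247 -0.69996071  0.01516723 -0.03437244] 585.9569106691553 0.04257511394464453
0.1 [ 254.23842477 -543.11499749  403.93460225] [ 9.76139352e-01  2.17143461e-01 -1.06470688e-04 -8.19822581e-04] [0.17330887 0.3249201  0.04331169]
```

View pics/scene0.png

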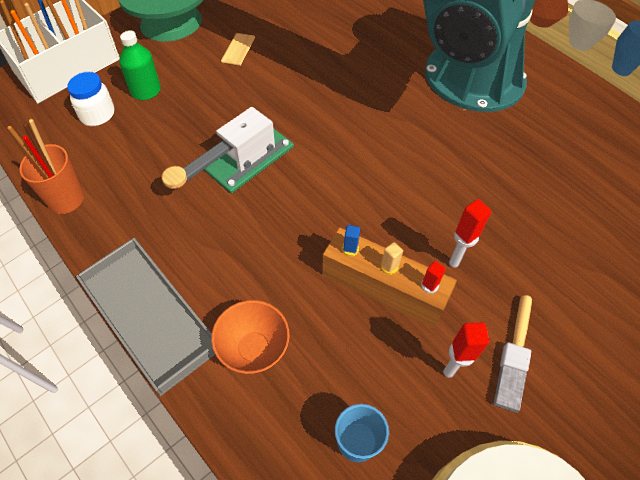

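View pics/top0.png

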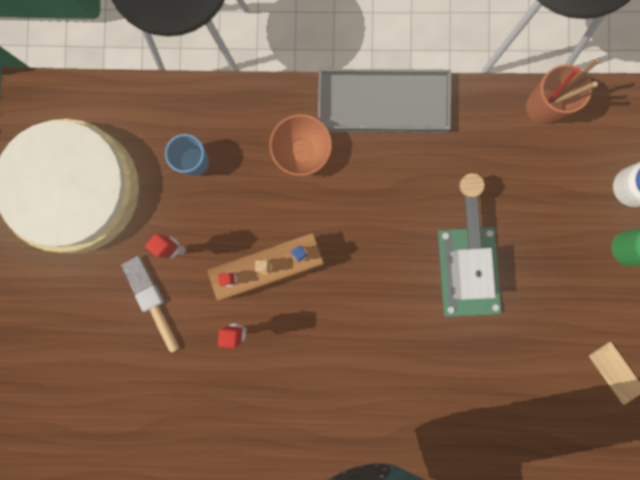

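The scene view shows three red-handled pins: one in the rack at (433,276), and larger ones standing free at (472,225) and (467,345). The rack one is the smallest and the only one in a rack hole, so it is the one I need. The stand is at (245,150), with its ear hole near (243,126). In the top view, the red rack pin is at (226,279), the ear hole at (479,273) and the bowl at (301,145).

```bash
python3 - <<'E'
from h import *
S,T=load('scene0'),load('top0')
def blob(c,m,x0,y0,x1,y1):
    z=np.zeros_like(m);z[y0:y1,x0:x1]=m[y0:y1,x0:x1]
    cs,_=cv2.findContours(z,cv2.RETR_EXTERNAL,cv2.CHAIN_APPROX_NONE); return max(cs,key=cv2.contourArea)
def hsv(c): return cv2.cvtColor(c['frame'],cv2.COLOR_RGB2HSV)
def red(c):
    h=hsv(c);return (((h[...,0]<5)|(h[...,0]>174))&(h[...,1]>190)&(h[...,2]>100)).astype(np.uint8)
def green(c):
    h=hsv(c);return ((h[...,0]>55)&(h[...,0]<90)&(h[...,1]>80)&(h[...,2]>40)).astype(np.uint8)
def cen(k): m=cv2.moments(k);return np.array([m['m10'],m['m01']])/m['m00']
ks=blob(S,red(S),415,255,455,300);kt=blob(T,red(T),210,265,245,292)
ps,pt=cen(ks),cen(kt);print('red px',ps,pt,'tri',tri(S,ps,T,pt),'onz',onz(T,*pt,115),onz(S,*ps,103),cv2.minAreaRect(kt))
# dark hole
for c,b in((S,(228,110,262,140)),(T,(465,260,492,290))):
    g=cv2.cvtColor(c['frame'],cv2.COLOR_RGB2GRAY); x0,y0,x1,y1=b; k=blob(c,(g<110).astype(np.uint8),*[ (b[0]+4),b[1]+4,b[2]-4,b[3]-4])
    p=cen(k) if cv2.contourArea(k)>0 else k.mean((0,1)); print('hole',p,cv2.contourArea(k),onz(c,*p,84))
k=blob(T,green(T),425,215,515,330);w=np.array([onz(T,*p[0],12)[:2] for p in k],np.float32);print('plate',cv2.minAreaRect(w))
k=blob(S,green(S),190,100,310,200);w=np.array([onz(S,*p[0],12)[:2] for p in k],np.float32);print('plateS',cv2.minAreaRect(w))
# rack
for n,p in(('rackcorners',[(207,270),(315,234),(323,262),(217,299)]),): print(n,[onz(T,*q,72)[:2].round(0) for q in p])
print('bowl',onz(T,301,145,50), 'wood',onz(T,263,267,128),'blue',onz(T,299,253,128),'big',onz(T,230,338,150),onz(T,160,244,150),'paddle',onz(T,472,185,80))
a=cv2.resize(S['frame'][215:315,310:510],None,fx=3,fy=3,interpolation=2);b=cv2.resize(T['frame'][230:305,195:335],None,fx=4,fy=4,interpolation=2)
o=np.zeros((600,600,3),np.uint8);o[:300]=a;o[300:600,:560]=b;cv2.imwrite('pics/crop1.png',o[...,::-1])
E
```

```text
Traceback (most recent call last):
ValueError: max() iterable argument is empty
```

```bash
cat > m.py <<'E'
from h import *
def blob(c,m,x0,y0,x1,y1):
    z=np.zeros_like(m);z[y0:y1,x0:x1]=m[y0:y1,x0:x1]
    cs,_=cv2.findContours(z,cv2.RETR_EXTERNAL,cv2.CHAIN_APPROX_NONE); return max(cs,key=cv2.contourArea)
def hsv(c): return cv2.cvtColor(c['frame'],cv2.COLOR_RGB2HSV)
def red(c):
    h=hsv(c);return (((h[...,0]<7)|(h[...,0]>170))&(h[...,1]>165)&(h[...,2]>110)).astype(np.uint8)
def green(c):
    h=hsv(c);return ((h[...,0]>50)&(h[...,0]<95)&(h[...,1]>60)&(h[...,2]>40)).astype(np.uint8)
def cen(k):
    m=cv2.moments(k);return np.array([m['m10'],m['m01']])/m['m00'] if m['m00'] else k.mean((0,1))
E
python3 - <<'E'
from m import *
S,T=load('scene0'),load('top0')
a=cv2.resize(S['frame'][215:315,310:510],None,fx=3,fy=3,interpolation=2);b=cv2.resize(T['frame'][230:305,195:335],None,fx=4,fy=4,interpolation=2)
o=np.zeros((600,600,3),np.uint8);o[:300]=a;o[300:600,:560]=b;cv2.imwrite('pics/crop1.png',o[...,::-1])
print(hsv(T)[279,226],hsv(T)[310,470],T['frame'][273,479])
ks=blob(S,red(S),415,255,455,300);kt=blob(T,red(T),210,265,245,292)
ps,pt=cen(ks),cen(kt);print('red px',ps,pt,'tri',tri(S,ps,T,pt),'onz',onz(T,*pt,115),onz(S,*ps,103),cv2.minAreaRect(kt))
for c,b in((S,(232,114,258,136)),(T,(469,264,488,286))):
    g=cv2.cvtColor(c['frame'],cv2.COLOR_RGB2GRAY); k=blob(c,(g<120).astype(np.uint8),*b)
    p=cen(k); print('hole',p,cv2.contourArea(k),onz(c,*p,84))
for c,b in((T,(425,215,515,330)),(S,(190,100,310,200))):
    k=blob(c,green(c),*b);w=np.array([onz(c,*p[0],12)[:2] for p in k],np.float32);print('plate',cv2.minAreaRect(w))
print('rack',[onz(T,*q,72)[:2].round(0) for q in [(207,270),(315,234),(323,262),(217,299)]])
for n,u,v,z in(('bowl',301,145,50),('wood',263,267,120),('blue',299,253,120),('big1',230,338,150),('big2',160,244,150),('knob',472,185,80)): print(n,onz(T,u,v,z).round(0))
E
```

```text
[  2 175 203] [ 68  70 143] [95 94 90]
red px [433.40631669 275.20657277] [224.92933948 278.66205837] tri [523.80466259 310.23250688 104.41469074] onz [523.23689328 309.05840365 115.        ] [523.66726797 309.19473366 103.        ] ((225.5, 279.0), (10.0, 13.0), 90.0)
hole [234.05555556 115.30555556] 12.0 [ 542.00897488 -180.34195842   84.        ]
hole [478.05128205 273.12820513] 6.5 [ 542.59945294 -150.32398944   84.        ]
plate ((479.331787109375, -163.8874969482422), (32.650630950927734, 92.74101257324219), 11.50802230834961)
plate ((550.3101806640625, -131.366455078125), (171.2639617919922, 84.99900817871094), 4.285818576812744)
rack [array([539., 351.]), array([610., 150.]), array([558., 134.]), array([485., 331.])]
bowl [784. 181.  50.]
wood [545. 240. 120.]
blue [572. 176. 120.]
big1 [421. 291. 150.]
big2 [582. 418. 150.]
knob [ 706. -140.   80.]
```

View pics/crop1.png

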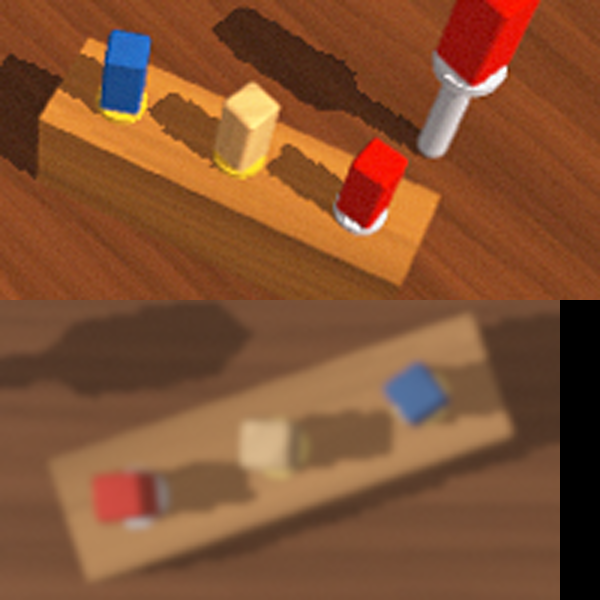

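The crop confirms it: the red grip with a steel collar is in the rack's end hole at about (523, 309), beside the wooden pin and then the blue one. I'll go over the stand first for a close wrist view of the ear hole.

Emit:
servo_tool:
  increments:
    - [35.5,-19.6,0,0,0,0,-1]
    - [35.5,-19.6,0,0,0,0,-1]
    - [35.5,-19.6,0,0,0,0,-1]
    - [35.5,-19.6,0,0,0,0,-1]
    - [35.5,-19.6,0,0,0,0,-1]
    - [35.5,-19.6,0,0,0,0,-1]
    - [35.5,-19.6,0,0,0,0,-1]
    - [35.5,-19.6,0,0,0,0,-1]
    - [35.5,-19.6,0,0,0,0,-1]
    - [35.5,-19.6,0,0,0,0,-1]
    - [35.5,-19.6,0,0,0,0,-1]
    - [0,0,0,0,0,0,-1]

```text
t: 1.1
position: [519.6, -177.3, 404.5]
orientation: [0.976, 0.22, 0.001, -0.001]
wrist_force: [-0.2, -0.6, 0.1]
opening: 85.5
grasp_force: 0.0
```

```bash
python3 - <<'E'
from h import *
c=cap('wrist','w1'); s=robot.sense(); print(s['t'],s['position'],s['orientation'],c['eye'],c['orientation'],c['fx'],proj(c,[542,-150,84]))
E
```

```text
1.15 [ 518.13574586 -179.52305009  404.33558141] [ 9.75552291e-01  2.19766789e-01  1.14497881e-04 -5.22764592e-04] [ 593.48734023 -142.93021534  374.55582946] [ 0.83406868 -0.52752951 -0.08690772  0.13597463] 426.05523348257395 [295.93125617 173.60118891]
```

View pics/w1.png

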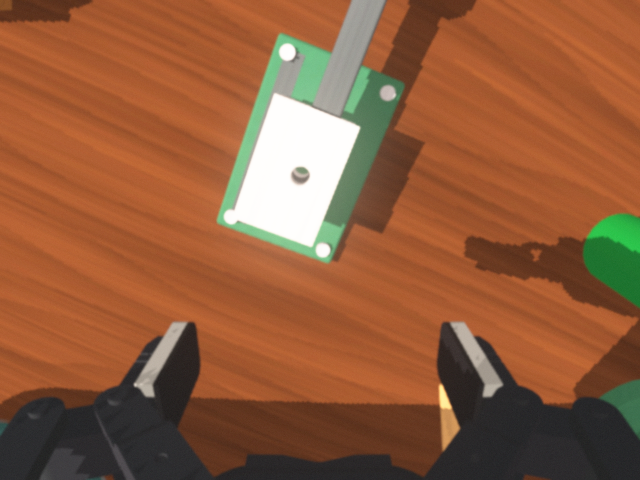

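The wrist view shows the stand with the ear hole at (300,174), its arm going up the image, and plate corners at about (280,35), (404,85), (330,262) and (219,222).

```bash
python3 - <<'E'
from m import *
c=load('w1');T=load('top0')
g=cv2.cvtColor(c['frame'],cv2.COLOR_RGB2GRAY)
k=blob(c,(g<200).astype(np.uint8),285,158,316,190);e=cv2.fitEllipse(k);print(e,onz(c,*e[0],84),cv2.contourArea(k))
q=[(280,35),(404,85),(330,262),(219,222)]
w=np.array([onz(c,*p,12)[:2] for p in q]);print(w.round(1),w.mean(0))
ear=np.array([onz(c,*p,84)[:2] for p in [(274,94),(360,126),(313,247),(233,214)]]);print(ear.round(1),ear.mean(0))
x=w[0]+w[1]-w[2]-w[3];print('plate ang',np.degrees(np.arctan2(x[1],x[0])));x=ear[0]+ear[1]-ear[2]-ear[3];print('ear ang',np.degrees(np.arctan2(x[1],x[0])))
print('hole px top -> onz',onz(T,478.5,273.3,84))
E
```

```text
((299.8787841796875, 175.01124572753906), (16.249710083007812, 17.19635772705078), 70.43502807617188) [ 542.27057169 -152.85461952   84.        ] 217.0
[[ 624.9  -94.1]
 [ 633.4 -200.7]
 [ 468.7 -213.4]
 [ 460.7 -107.6]] [ 546.91125311 -153.94360873]
[[ 583.7 -115.2]
 [ 589.4 -175.2]
 [ 498.7 -183.2]
 [ 496.8 -121.5]] [ 542.15765289 -148.78471908]
plate ang 4.563788171089609
ear ang 4.631745753048799
hole px top -> onz [ 542.30240663 -151.13359373   84.        ]
```

Emit:
servo_tool:
  increments:
    - [18,-38,0,0,0,-7,-1]
    - [13,-39.5,0,0,0,-7,-1]
    - [8,-40.5,0,0,0,-7,-1]
    - [3,-41,0,0,0,-7,-1]
    - [-2,-41,0,0,0,-7,-1]
    - [-7,-41,0,0,0,-7,-1]
    - [-12,-39.5,0,0,0,-7,-1]
    - [-17,-38,0,0,0,-7,-1]
    - [-21,-36,0,0,0,-7,-1]
    - [-25,-33,0,0,0,-7,-1]
    - [0,0,0,0,0,-7,-1]
    - [0,0,0,0,0,0,-1]

```text
t: 2.15
position: [245.5, -29.4, 405.0]
orientation: [0.649, 0.761, -0.0, 0.0]
wrist_force: [-0.3, -0.3, 0.5]
opening: 85.4
grasp_force: 0.0
```

```bash
python3 - <<'E'
from h import *
c=cap('wrist','w2'); s=robot.sense(); print(s['t'],s['position'],R.from_quat(s['orientation']).as_matrix().round(3),proj(c,[523.5,309.5,128]))
E
```

```text
2.2 [246.63025397 -29.22953831 405.20966829] [[-0.152  0.988  0.001]
 [ 0.988  0.152 -0.001]
 [-0.001  0.001 -1.   ]] [564.06035529  32.36747496]
```

View pics/w2.png

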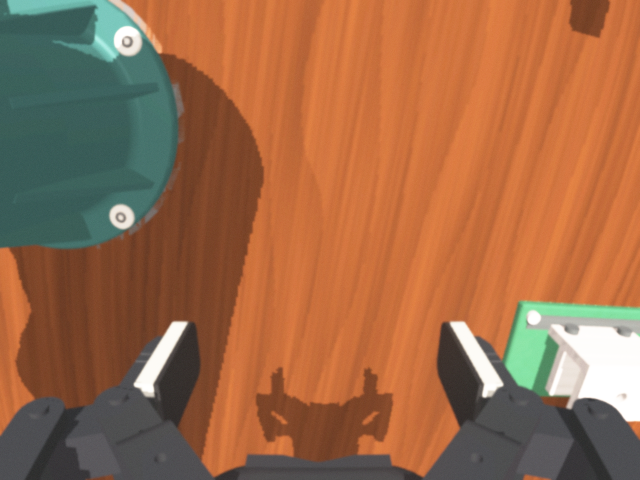

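I had the sign of the translation during the turn wrong, so the tool is near the base. Nothing was touched, and the view shows only the robot base and the stand's edge at (560,340). I'll move on to the rack, stopping short of the pin so the camera sees it.

Emit:
servo_tool:
  increments:
    - [20,29.5,0,0,0,0,-1]
    - [20,29.5,0,0,0,0,-1]
    - [20,29.5,0,0,0,0,-1]
    - [20,29.5,0,0,0,0,-1]
    - [20,29.5,0,0,0,0,-1]
    - [20,29.5,0,0,0,0,-1]
    - [20,29.5,0,0,0,0,-1]
    - [20,29.5,0,0,0,0,-1]
    - [20,29.5,0,0,0,0,-1]
    - [20,29.5,0,0,0,0,-1]
    - [20,29.5,0,0,0,0,-1]
    - [0,0,0,0,0,0,-1]

```text
t: 3.2
position: [538.0, 244.6, 404.2]
orientation: [0.65, 0.76, 0.002, 0.001]
wrist_force: [0.7, 0.0, -0.1]
opening: 85.4
grasp_force: 0.0
```

```bash
python3 - <<'E'
from m import *
c=cap('wrist','w3'); s=robot.sense(); print(s['t'],s['position'],R.from_quat(s['orientation']).as_matrix().round(3),proj(c,[523.5,309.5,128]))
u,v=proj(c,[523.5,309.5,115]).astype(int)
k=blob(c,red(c),max(u-60,0),max(v-60,0),u+60,v+60); p=cen(k);print(p,cv2.contourArea(k),tri(c,p,load('top0'),(224.93,278.66)),onz(c,*p,118))
E
```

```text
3.25 [535.69473046 242.74079745 403.92768947] [[-0.157  0.988  0.001]
 [ 0.988  0.157  0.001]
 [ 0.001  0.001 -1.   ]] [310.51549009 126.18980751]
[309.03084577 128.98146766] 1340.0 [523.05805588 307.51448602 123.42170907] [522.84967633 307.13775344 118.        ]
```

View pics/w3.png

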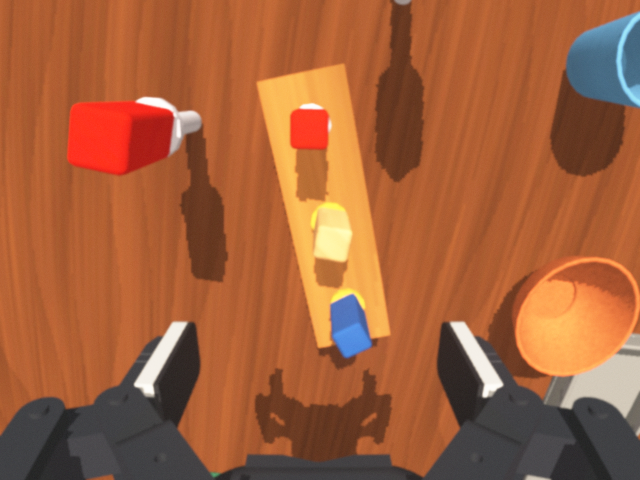

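The grip's flats line up with the tool axes: its top square is centred at (310,129). The big look-alike at (120,135) is clear of the fingers by about 30 mm. I'll centre over the pin and check before descending.

Emit:
servo_tool:
  increments:
    - [33,-1,30,0,0,0,-1]
    - [33.5,-1,30,0,0,0,-1]
    - [0,0,0,0,0,0,-1]
    - [0,0,0,0,0,0,-1]
    - [0,0,0,0,0,0,-1]

```text
t: 3.67
position: [521.2, 300.4, 349.2]
orientation: [0.649, 0.761, -0.001, 0.0]
wrist_force: [-0.0, 0.4, 0.3]
opening: 85.3
grasp_force: 0.0
```

```bash
python3 - <<'E'
from m import *
w=load('w3');k=blob(w,red(w),270,90,350,165);x,y,a,b=cv2.boundingRect(k);print(x,y,a,b,onz(w,310,129.5,128))
s=robot.sense();Rm=R.from_quat(s['orientation']);P=np.array(s['position']);print(s['t'],P,Rm.inv().apply(np.array([523,308,103])-P),s['wrist_force'])
E
```

```text
291 109 38 41 [523.49044403 307.64056065 128.        ]
3.6667 [521.24377913 300.39131755 349.22781366] [  7.44753887   3.15325394 246.21881272] [-0.04196994  0.43814807  0.27460262]
```

Emit:
servo_tool:
  increments:
    - [7.4,3,20,0,0,0,-1]
    - [0,0,25,0,0,0,-1]
    - [0,0,25,0,0,0,-1]
    - [0,0,19,0,0,0,-1]
    - [0,0,0,0,0,0,-1]
    - [0,0,0,0,0,0,-1]
    - [0,0,0,0,0,0,-1]

```text
t: 4.25
position: [524.3, 308.1, 262.2]
orientation: [0.649, 0.76, 0.001, 0.001]
wrist_force: [-0.0, 0.2, -0.3]
opening: 85.6
grasp_force: 0.0
```

```bash
python3 - <<'E'
from m import *
s=robot.sense();Rm=R.from_quat(s['orientation']);P=np.array(s['position']);print(s['t'],P,Rm.inv().apply(np.array([523.2,308,103])-P),Rm.as_matrix().round(4),s['wrist_force'])
E
```

```text
4.25 [524.31941776 308.14028023 262.23503642] [-6.17292694e-02 -1.55530596e+00  1.59231425e+02] [[-1.564e-01  9.877e-01  2.600e-03]
 [ 9.877e-01  1.564e-01  1.000e-03]
 [ 6.000e-04  2.700e-03 -1.000e+00]] [-0.00530471  0.21085533 -0.25534023]
```

Emit:
servo_tool:
  increments:
    - [0,-1.5,2,0,0,0,0]
    - [0,0,0,0,0,0,0.6]
    - [0,0,0,0,0,0,1]
    - [0,0,0,0,0,0,1]
    - [0,0,0,0,0,0,1]
    - [0,0,0,0,0,0,1]
    - [0,0,0,0,0,0,1]
    - [0,0,0,0,0,0,1]
    - [0,0,0,0,0,0,1]
    - [0,0,0,0,0,0,1]
  force: 50

```text
t: 5.08
position: [522.1, 308.4, 258.9]
orientation: [0.649, 0.761, 0.001, 0.0]
wrist_force: [-0.2, -0.8, 5.1]
opening: 21.5
grasp_force: 49.2
```

Emit:
servo_tool:
  increments:
    - [0,0,-8,0,0,0,1]
    - [0,0,-15,0,0,0,1]
    - [0,0,-20,0,0,0,1]
    - [0,0,-25,0,0,0,1]
    - [0,0,-30,0,0,0,1]
    - [0,0,-30,0,0,0,1]
    - [0,0,-20,0,0,0,1]
    - [0,0,0,0,0,0,1]
    - [0,0,0,0,0,0,1]

```text
t: 5.83
position: [521.7, 308.2, 407.2]
orientation: [0.649, 0.761, 0.001, 0.0]
wrist_force: [-0.4, -0.6, -1.8]
opening: 21.7
grasp_force: 50.8
```

```bash
python3 - <<'E'
from m import *
s=robot.sense();Rm=R.from_quat(s['orientation']);P=np.array(s['position']);print(s['t'],P,Rm.as_matrix().round(4),s['wrist_force'],s['opening'],s['torque'])
print(Rm.inv().apply([542.3-P[0],-151.8-P[1],0]))
E
```

```text
5.8333 [521.72185058 308.19911428 407.21153583] [[-1.576e-01  9.875e-01  1.400e-03]
 [ 9.875e-01  1.575e-01  7.000e-04]
 [ 5.000e-04  1.500e-03 -1.000e+00]] [-0.42564588 -0.63664794 -1.82787692] 21.671019838269764 [-0.03690264  0.02399341  0.013696  ]
[-4.57496184e+02 -5.21516019e+01 -3.12051929e-01]
```

The pin is out of the rack and held with a 21.7 mm opening. Next I move it over the ear.

Emit:
servo_tool:
  increments:
    - [-40,-4.7,0,0,0,0,1]
    - [-41,-4.7,0,0,0,0,1]
    - [-41,-4.7,0,0,0,0,1]
    - [-41,-4.7,0,0,0,0,1]
    - [-41,-4.7,0,0,0,0,1]
    - [-41,-4.7,0,0,0,0,1]
    - [-41,-4.7,0,0,0,0,1]
    - [-41,-4.7,0,0,0,0,1]
    - [-41,-4.7,0,0,0,0,1]
    - [-41,-4.7,0,0,0,0,1]
    - [-35,-4.7,0,0,0,0,1]
    - [0,0,0,0,0,0,1]

```text
t: 6.83
position: [540.3, -144.1, 404.1]
orientation: [0.651, 0.759, -0.002, -0.0]
wrist_force: [0.1, -0.0, -0.8]
opening: 21.4
grasp_force: 50.6
```

Emit:
servo_tool:
  increments:
    - [0,0,15,0,0,0,1]
    - [0,0,15,0,0,0,1]
    - [0,0,10,0,0,0,1]
    - [0,0,0,0,0,0,1]
    - [0,0,0,0,0,0,1]

```text
t: 7.25
position: [540.1, -137.7, 364.8]
orientation: [0.649, 0.761, -0.001, -0.002]
wrist_force: [-0.5, 0.4, -0.2]
opening: 21.6
grasp_force: 50.7
```

```bash
python3 - <<'E'
from m import *
s=robot.sense();Rm=R.from_quat(s['orientation']);P=np.array(s['position']);print(s['t'],P,Rm.as_matrix().round(4),s['wrist_force'])
tip=P+Rm.apply([0,0,250.9]);print(tip)
c=cap('wrist','w4');S=cap('scene','s4')
print(proj(c,tip),proj(c,[542.3,-152,84]),proj(S,tip),proj(S,[542.3,-152,84]))
a=c['frame'][200:480,120:520];u,v=proj(S,tip).astype(int);b=cv2.resize(S['frame'][v-50:v+30,u-50:u+50],(400,320),interpolation=2)
o=np.zeros((600,400,3),np.uint8);o[:280]=a;o[280:]=b;cv2.imwrite('pics/crop4.png',o[...,::-1]);print(u-50,v-50)
E
```

```text
7.25 [ 540.05806061 -137.72350744  364.81522194] [[-0.158   0.9874 -0.0035]
 [ 0.9874  0.158   0.0015]
 [ 0.002  -0.0032 -1.    ]] [-0.54483024  0.41213454 -0.23297673]
[ 539.18003521 -137.3479534   113.91703935]
[320.24655314 251.58792349] [321.37133968 257.48864657] [247.12371758 115.35552754] [242.7404487  123.35263834]
197 65
```

View pics/crop4.png

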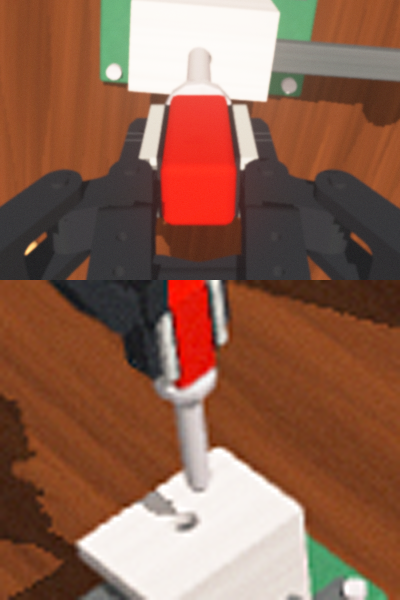

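The crop's upper half (wrist view) shows the pin held straight, tip at full-image (319,252). The lower half (scene view) shows the tip at (247,117) and the ear hole at (243.8,125.3). The forward model matches the tip.

```bash
python3 - <<'E'
from m import *
S=load('s4');h=onz(S,243.75,125.1,84);print('scene hole',h)
# tip consistency in scene
print(onz(S,247.2,116.6,114), 'triang w1/scene0', tri(load('w1'),(299.9,175),load('scene0'),(243.7,125.1)))
g=cv2.cvtColor(load('scene0')['frame'],cv2.COLOR_RGB2GRAY)[116:135,232:256];print(g)
s=robot.sense();Rm=R.from_quat(s['orientation']);P=np.array(s['position'])
for t in([542.3,-152.9],[542.3,-151.1],h[:2]): print(Rm.inv().apply([t[0]-P[0],t[1]-P[1],0])[:2], P,s['wrist_force'])
E
```

```text
scene hole [ 543.6075689  -147.05210161   84.        ]
[ 541.05159934 -134.61815583  114.        ] triang w1/scene0 [ 540.69900145 -152.94058237   77.26971356]
[[ 87  78  72  67 133 230 252 247 246 246 245 241 241 242 242 244 245 244
  246 245 245 243 243 242]
 [ 81  77  70 127 226 249 248 246 244 243 242 242 242 243 244 245 243 245
  244 244 242 243 243 244]
 [ 78 131 231 253 248 247 245 243 243 242 242 242 244 245 245 246 246 243
  243 241 243 244 245 244]
 [128 225 250 247 247 245 245 242 242 242 243 245 245 245 245 244 242 244
  242 244 243 245 244 244]
 [254 248 247 245 245 244 243 243 243 244 243 246 245 245 244 242 242 244
  243 244 245 243 242 244]
 [246 246 245 243 243 241 242 244 246 247 246 246 245 243 243 244 243 244
  245 244 243 244 244 246]
 [244 244 244 244 243 244 245 245 252 254 253 250 242 239 243 246 245 245
  243 243 244 246 246 245]
 [245 243 243 242 244 245 245 248 250 236 218 197 185 186 236 246 244 244
  244 243 245 245 245 244]
 [242 244 243 245 245 245 246 243 230 225 218 206 172 137 199 242 244 243
  245 244 245 243 244 243]
 [242 245 244 245 245 244 246 2
[... 607 characters left out ...]
4 245 246 245 244 243 241 242 242 240 240
  241 241 241 242 241 243]
 [243 243 243 244 243 244 244 246 245 244 243 243 243 243 241 241 241 240
  241 242 243 243 243 243]
 [243 243 244 244 244 245 245 245 243 243 241 243 242 241 241 242 243 241
  243 242 243 242 243 240]
 [244 243 243 244 244 245 244 243 242 242 243 242 242 240 242 242 243 242
  242 242 244 244 241 232]]
[-14.88345973  -0.93599882] [ 540.87188468 -138.05567583  366.44959857] [-0.01525261 -0.53868469 -1.18458263]
[-13.10608411  -0.65150657] [ 540.87188468 -138.05567583  366.44959857] [-0.01525261 -0.53868469 -1.18458263]
[-9.31572706  1.27940279] [ 540.87188468 -138.05567583  366.44959857] [-0.01525261 -0.53868469 -1.18458263]
```

Emit:
servo_tool:
  increments:
    - [-14.2,-0.7,0,0,0,0,1]
    - [0,0,10,0,0,0,1]
    - [0,0,10,0,0,0,1]
    - [0,0,0,0,0,0,1]
    - [0,0,0,0,0,0,1]
    - [0,0,0,0,0,0,1]

```text
t: 7.85
position: [542.1, -152.3, 346.0]
orientation: [0.649, 0.761, -0.0, -0.0]
wrist_force: [0.5, -0.4, -0.6]
opening: 21.7
grasp_force: 50.7
```

```bash
python3 - <<'E'
from m import *
P=[];O=[];F=[]
c=cap('wrist','w5');S=cap('scene','s5');S=cap('scene','s6')
s=robot.sense();Rm=R.from_quat(s['orientation']);P=np.array(s['position']);print(s['t'],P,Rm.as_matrix().round(4),s['wrist_force'])
tip=P+Rm.apply([0,0,250.9]);print(tip)
a=cv2.resize(c['frame'][200:300,250:390],(560,400),interpolation=2);b=cv2.resize(S['frame'][100:140,215:271],(560,400),interpolation=2)
cv2.imwrite('pics/crop5.png',cv2.resize(np.vstack([a,b]),(420,600))[...,::-1])
E
```

```text
8.0 [ 542.3704134  -152.42749956  346.58604863] [[-1.577e-01  9.875e-01  5.000e-04]
 [ 9.875e-01  1.577e-01 -0.000e+00]
 [-1.000e-04  5.000e-04 -1.000e+00]] [-0.31311417 -0.58726777 -1.00881916]
[ 542.48612923 -152.43543705   95.68607544]
```

View pics/crop5.png

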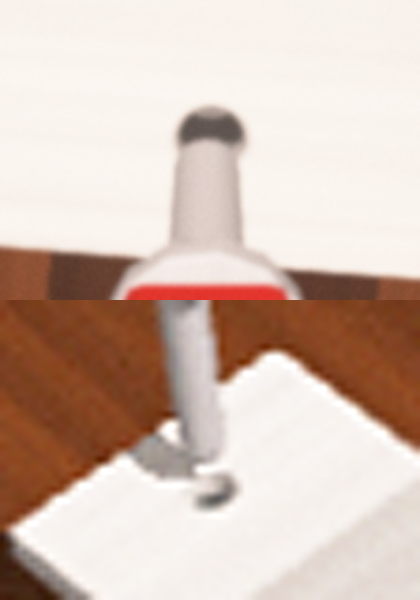

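The hole shows just ahead of the tip in the wrist crop (hole centre about x=211, tip about x=209), so they are laterally aligned. In the scene crop the hole is straight below the tip. I'll compute the residual.

```bash
python3 - <<'E'
from m import *
c=load('w5');S=load('s6')
tip=np.array([542.4,-152.4,95.7]);h=np.array([542.4,-152.4,84])
print('pred w tip',proj(c,tip),'hole',proj(c,h),'S tip',proj(S,tip),'hole',proj(S,h))
g=cv2.cvtColor(c['frame'],cv2.COLOR_RGB2GRAY);k=blob(c,(g<205).astype(np.uint8),300,225,340,246)
print(cv2.boundingRect(k)); print(g[230:252,306:336:2])
E
```

```text
pred w tip [321.08520923 252.38090416] hole [320.9715244  245.31701569] S tip [241.90864268 118.86112922] hole [242.57236153 123.26385759]
(308, 235, 24, 11)
[[247 247 246 247 247 247 247 247 247 247 247 247 247 246 246]
 [246 247 247 247 247 247 247 246 246 247 246 246 247 247 247]
 [246 246 246 247 247 246 246 246 247 247 247 246 247 247 246]
 [245 245 245 246 246 245 245 243 244 245 247 246 246 247 247]
 [245 245 245 245 243 241 235 233 236 241 244 246 246 246 247]
 [245 245 245 244 236 224 209 201 209 226 238 244 245 245 246]
 [246 245 244 238 215 190 177 171 177 193 220 239 245 245 245]
 [245 245 241 219 172 165 160 158 160 164 175 224 242 245 245]
 [245 244 234 177 130 135 144 145 142 133 131 191 236 244 245]
 [245 243 215 137  97 106 115 121 117 104 103 150 223 242 245]
 [246 240 191 109  89  92  94  98  95  92  90 120 199 240 245]
 [245 234 165  94  86  90  92  90  89  86  88  99 176 235 245]
 [245 226 141  89  87  89  90  89  87  87  86  90 152 229 245]
 [243 216 124  88  88  86  87  88  86  88  88  91 134 223 244]
 [242 205 116  88  87  93  92  92  90  87  88  90 124 217 244]
 [241 204 118  92  95 103 111 109 103  92  87  94 131 213 242]
 [240 206 128  99 119 138 156 149 138 108 100 103 140 211 241]
 [240 211 144 129 161 181 195 188 175 141 122 129 159 214 241]
 [241 217 163 165 194 205 209 206 199 176 149 159 178 220 241]
 [242 224 181 189 205 210 212 212 209 196 172 177 190 227 242]
 [243 231 193 200 207 210 211 212 208 199 186 189 205 233 242]
 [244 233 197 199 207 213 212 213 209 201 191 192 218 239 243]]
```

Emit:
servo_tool:
  increments:
    - [0,0.5,3,0,0,0,1]
    - [0,0,3,0,0,0,1]
    - [0,0,2.5,0,0,0,1]
    - [0,0,1.5,0,0,0,1]
    - [0,0,1,0,0,0,1]
    - [0,0,1,0,0,0,1]
    - [0,0,0.5,0,0,0,1]
    - [0,0,0.5,0,0,0,1]
    - [0,0,0,0,0,0,1]
    - [0,0,0,0,0,0,1]

```text
t: 8.83
position: [542.7, -152.5, 333.4]
orientation: [0.649, 0.761, 0.0, -0.0]
wrist_force: [0.2, 1.1, -1.1]
opening: 21.3
grasp_force: 50.7
```

Emit:
servo_tool:
  increments:
    - [0,0,0.7,0,0,0,1]
    - [0,0,0.7,0,0,0,1]
    - [0,0,0.7,0,0,0,1]
    - [0,0,0.7,0,0,0,1]
    - [0,0,0,0,0,0,1]

```text
t: 9.25
position: [542.7, -152.4, 330.3]
orientation: [0.649, 0.761, -0.0, -0.0]
wrist_force: [0.6, -0.6, -0.7]
opening: 21.3
grasp_force: 50.7
```

Tip is at about 79.5 mm with no contact force, so it is inside the upper ear. I continue gently.

Emit:
servo_tool:
  increments:
    - [0,0,0.8,0,0,0,1]
    - [0,0,0.8,0,0,0,1]
    - [0,0,0.8,0,0,0,1]
    - [0,0,0.8,0,0,0,1]
    - [0,0,0.8,0,0,0,1]
    - [0,0,0,0,0,0,1]

```text
t: 9.75
position: [542.7, -152.4, 326.3]
orientation: [0.649, 0.761, -0.0, -0.0]
wrist_force: [-0.2, -0.4, -1.2]
opening: 21.6
grasp_force: 50.7
```

Emit:
servo_tool:
  increments:
    - [0,0,1,0,0,0,1]
    - [0,0,1,0,0,0,1]
    - [0,0,1,0,0,0,1]
    - [0,0,1,0,0,0,1]
    - [0,0,1,0,0,0,1]
    - [0,0,1,0,0,0,1]
    - [0,0,1,0,0,0,1]
    - [0,0,0,0,0,0,1]

```text
t: 10.42
position: [542.7, -152.4, 319.3]
orientation: [0.649, 0.761, -0.0, -0.0]
wrist_force: [0.5, -0.5, -1.3]
opening: 21.2
grasp_force: 50.7
```

Emit:
servo_tool:
  increments:
    - [0,0,0.8,0,0,0,1]
    - [0,0,0.8,0,0,0,1]
    - [0,0,0.8,0,0,0,1]
    - [0,0,0.8,0,0,0,1]
    - [0,0,0.8,0,0,0,1]
    - [0,0,0,0,0,0,1]

```text
t: 10.92
position: [542.7, -152.4, 315.3]
orientation: [0.649, 0.761, -0.0, -0.0]
wrist_force: [-1.1, 0.7, -1.3]
opening: 21.7
grasp_force: 50.7
```

Emit:
servo_tool:
  increments:
    - [0,0,1.2,0,0,0,1]
    - [0,0,1.2,0,0,0,1]
    - [0,0,1.2,0,0,0,1]
    - [0,0,1.2,0,0,0,1]
    - [0,0,1.2,0,0,0,1]
    - [0,0,1.2,0,0,0,1]
    - [0,0,1.2,0,0,0,1]
    - [0,0,1.2,0,0,0,1]
    - [0,0,1.2,0,0,0,1]
    - [0,0,1.2,0,0,0,1]
    - [0,0,1.2,0,0,0,1]
    - [0,0,0,0,0,0,1]

```text
t: 11.92
position: [542.7, -152.4, 302.1]
orientation: [0.649, 0.761, -0.0, -0.0]
wrist_force: [0.6, 0.8, -1.3]
opening: 21.6
grasp_force: 50.7
```

Tip is near 51 mm. Now slowly through the lower ear's entry at 46 mm.

Emit:
servo_tool:
  increments:
    - [0,0,0.8,0,0,0,1]
    - [0,0,0.8,0,0,0,1]
    - [0,0,0.8,0,0,0,1]
    - [0,0,0.8,0,0,0,1]
    - [0,0,0.8,0,0,0,1]
    - [0,0,0.8,0,0,0,1]
    - [0,0,0.8,0,0,0,1]
    - [0,0,0.8,0,0,0,1]
    - [0,0,0,0,0,0,1]

```text
t: 12.67
position: [542.7, -152.4, 295.7]
orientation: [0.649, 0.761, 0.0, -0.0]
wrist_force: [0.9, 0.6, -1.4]
opening: 21.5
grasp_force: 50.7
```

Emit:
servo_tool:
  increments:
    - [0,0,0.8,0,0,0,1]
    - [0,0,0.8,0,0,0,1]
    - [0,0,0.8,0,0,0,1]
    - [0,0,0.8,0,0,0,1]
    - [0,0,0.8,0,0,0,1]
    - [0,0,0,0,0,0,1]

```text
t: 13.17
position: [542.7, -152.4, 291.7]
orientation: [0.649, 0.761, -0.0, -0.0]
wrist_force: [-0.8, 0.5, -2.3]
opening: 21.3
grasp_force: 50.7
```

Emit:
servo_tool:
  increments:
    - [0,0,1.5,0,0,0,1]
    - [0,0,1.5,0,0,0,1]
    - [0,0,1.5,0,0,0,1]
    - [0,0,1.5,0,0,0,1]
    - [0,0,1.5,0,0,0,1]
    - [0,0,1.5,0,0,0,1]
    - [0,0,1.5,0,0,0,1]
    - [0,0,1.5,0,0,0,1]
    - [0,0,1.5,0,0,0,1]
    - [0,0,1.5,0,0,0,1]
    - [0,0,1.5,0,0,0,1]
    - [0,0,0,0,0,0,1]

```text
t: 14.17
position: [542.7, -152.4, 275.1]
orientation: [0.649, 0.761, -0.0, -0.0]
wrist_force: [-0.3, 1.4, -1.6]
opening: 21.2
grasp_force: 50.6
```

Emit:
servo_tool:
  increments:
    - [0,0,0.8,0,0,0,1]
    - [0,0,0.8,0,0,0,1]
    - [0,0,0.7,0,0,0,1]
    - [0,0,0.5,0,0,0,1]
    - [0,0,0.4,0,0,0,1]
    - [0,0,0,0,0,0,1]

```text
t: 14.67
position: [542.7, -152.4, 272.1]
orientation: [0.649, 0.761, 0.0, -0.0]
wrist_force: [-0.3, 1.8, -0.5]
opening: 21.6
grasp_force: 50.6
```

Emit:
servo_tool:
  increments:
    - [0,0,0.4,0,0,0,1]
    - [0,0,0.4,0,0,0,1]
    - [0,0,0,0,0,0,1]

```text
t: 14.92
position: [542.8, -152.4, 271.4]
orientation: [0.649, 0.761, 0.0, -0.0]
wrist_force: [-0.4, 0.9, -0.6]
opening: 21.3
grasp_force: 50.6
```

Emit:
servo_tool:
  increments:
    - [0,0,0.3,0,0,0,1]
    - [0,0,0.2,0,0,0,1]
    - [0,0,0,0,0,0,1]

```text
t: 15.17
position: [542.7, -152.4, 270.9]
orientation: [0.649, 0.761, 0.0, -0.0]
wrist_force: [-0.1, 1.2, -0.8]
opening: 21.4
grasp_force: 50.7
```

Emit:
servo_tool:
  increments:
    - [0,0,0.3,0,0,0,1]
    - [0,0,0.3,0,0,0,1]
    - [0,0,0,0,0,0,1]

```text
t: 15.42
position: [542.7, -152.4, 270.9]
orientation: [0.649, 0.761, 0.0, 0.0]
wrist_force: [-1.9, 1.2, 4.3]
opening: 21.0
grasp_force: 51.6
```

Emit:
servo_tool:
  increments:
    - [0,0,0.3,0,0,0,1]
    - [0,0,0.2,0,0,0,1]
    - [0,0,0,0,0,0,1]

```text
t: 15.67
position: [542.7, -152.4, 270.8]
orientation: [0.649, 0.761, 0.0, 0.0]
wrist_force: [-2.4, 2.2, 10.5]
opening: 21.3
grasp_force: 52.2
```

The collar is seated: the force rises to 10 N at exactly the expected height. Releasing.

Emit:
servo_tool:
  increments:
    - [0,0,-0.4,0,0,0,1]
    - [0,0,0,0,0,0,0.4]
    - [0,0,0,0,0,0,0.2]
    - [0,0,0,0,0,0,0]
    - [0,0,0,0,0,0,-0.2]
    - [0,0,0,0,0,0,-0.2]
    - [0,0,0,0,0,0,-0.2]
    - [0,0,-3,0,0,0,-0.2]
    - [0,0,-8,0,0,0,-0.2]
    - [0,0,-15,0,0,0,-0.2]
    - [0,0,-25,0,0,0,-0.2]
    - [0,0,-30,0,0,0,-0.2]

```text
t: 16.67
position: [542.0, -152.2, 351.3]
orientation: [0.649, 0.761, -0.0, -0.002]
wrist_force: [0.6, -0.0, -0.2]
opening: 51.1
grasp_force: 0.0
```

Emit:
servo_tool:
  increments:
    - [0,0,-30,0,0,0,-0.2]
    - [0,0,-30,0,0,0,-0.2]
    - [-30,0,0,0,0,0,-0.2]
    - [-30,0,0,0,0,0,-0.2]
    - [0,0,0,0,0,0,-0.2]

```text
t: 17.08
position: [553.3, -215.8, 413.3]
orientation: [0.65, 0.76, -0.0, 0.003]
wrist_force: [0.6, 0.5, -0.8]
opening: 51.6
grasp_force: 0.0
```

```bash
python3 - <<'E'
from m import *
c=cap('wrist','w9');S=cap('scene','s9');print(robot.sense()['wrist_force'],proj(S,[542.5,-152.4,115]),proj(S,[542.5,-152.4,140]))
k=blob(S,red(S),215,70,275,140);print(cen(k),cv2.boundingRect(k))
a=cv2.resize(c['frame'],(400,300));b=cv2.resize(S['frame'][70:170,190:290],(300,300),interpolation=2)
cv2.imwrite('pics/crop9.png',np.hstack([a,b])[...,::-1])
E
```

```text
[-0.13701907  1.08778618 -0.56440115] [240.74521297 111.44184556] [239.24495074 101.44761227]
[240.34031936 111.64321357] (232, 98, 17, 29)
```

View pics/crop9.png

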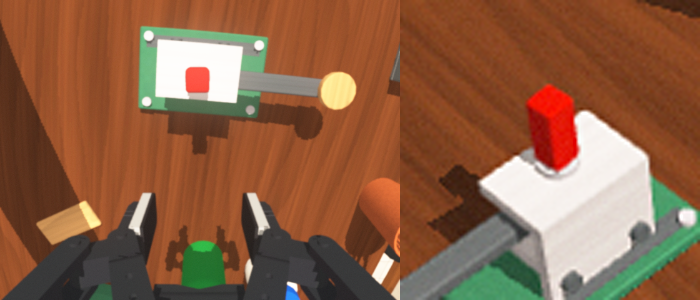

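The pin stands upright with its collar flush on the upper ear. The grip is at scene pixel (240,112), where the home position predicts, and the gripper is clear. Handing in.

```bash
python3 -c "
from plant import robot
print(robot.sign_off())"
```

```text
the job is handed in; nothing more can be done
None
```

The red-handled pin is through both ears and the knuckle with its collar home on the upper ear; I let go and handed the job in at about 17 s, with peak measured contact force about 10 N and no contact with the other pins or the bowl.

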